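# Fill the dinner-table caddy

### The job

Fill the caddy for the dinner table, each thing in its own insert: the tea light with green wax flat in the white round dish, the matchbox lying flat and square with the sides of the blue rectangular pocket, the relish jar upright in the wide green cup, and the spice jar with the brown label upright in the narrow yellow cup. Set them inside the rims, near the middle, and let go. Leave the red tea light and the spice jar with the blue label standing where they are.

Things in the scene. Friction and masses are not known exactly. Their poses are not given: they have to be found in the camera images.
- relish_jar: clear glass jar of pink relish with a black lid, 61 mm in diameter, 86 mm tall, 0.2 to 0.4 kg, stands on the worktop; origin at the centre of its underside, z up
- brown_spice_jar: small glass spice jar with a dark brown cap and a brown label, 44 mm in diameter, 96 mm tall, about 0.1 kg; origin at the centre of its underside, z up
- matchbox: small closed yellow and red matchbox lying flat, 36 mm (its x) by 52 mm (its y) by 15 mm high, 20 g; origin at the centre of its underside, z up
- green_candle: tea light with grey-green wax in a thin metal tin, 38 mm in diameter, 15 mm high, 20 g; origin at the centre of its underside, z up
- blue_spice_jar: look-alike that stays: spice jar with a black cap and a dark blue label, 44 mm in diameter, 105 mm tall; origin at the centre of its underside
- red_candle: look-alike that stays: tea light with red wax in a metal tin, 38 mm in diameter, 15 mm high; origin at the centre of its underside
- wide_cup: green insert, 92 mm square, with a round rim of 81 mm inner diameter; one of four inserts lying fixed, 94 mm apart in two rows of two, in a fixed wooden tray (206 mm square, walls 14 mm high, brass grips at two sides 19 mm further out). Origin: centre of its underside, 8 mm above the worktop; floor 6 mm above the origin, rim 8 mm above that floor; x, y along its sides, z up
- narrow_cup: yellow insert, 92 mm square, in the same tray, with a round rim of 64 mm inner diameter; origin at the centre of its underside, floor 6 mm above it, rim 8 mm above the floor; z up
- candle_dish: white insert, 92 mm square, in the same tray, with a low round rim of 60 mm inner diameter; origin at the centre of its underside, floor 6 mm above it, rim 4 mm above the floor; z up
- match_pocket: blue insert, 92 mm square, in the same tray, with a low rectangular rim, inside 54 mm along its x and 70 mm along its y; origin at the centre of its underside, floor 6 mm above it, rim 4 mm above the floor; z up. The matchbox lies with its long side (its y) along the pocket's y, either way round
There are look-alikes about, which are no part of the job. Of the things that look like the matchbox, the largest one is meant.

How it is judged:
At the end, for the whole second after the job is handed in: Each of the four things lies on the floor of its own insert, inside the rim (centre within 13 mm), level within 0.1 rad, released, at rest; matchbox within 0.3 rad of the pocket's long side; red tea light and blue-labelled jar upright, within 30 mm of their start (horizontal distance between relish_jar and wide_cup below 0.014 m and z of relish_jar in the frame of wide_cup below 0.009 m and angle between each of relish_jar, brown_spice_jar, green_candle, matchbox, blue_spice_jar, red_candle's own z axis and vertical below 0.1 rad and horizontal distance between brown_spice_jar and narrow_cup below 0.0135 m and z of brown_spice_jar in the frame of narrow_cup below 0.009 m and horizontal distance between green_candle and candle_dish below 0.0145 m and z of green_candle in the frame of candle_dish below 0.0085 m and horizontal distance between matchbox and match_pocket below 0.0145 m and z of matchbox in the frame of match_pocket below 0.0085 m and angle between the y axis of matchbox and the y axis of match_pocket, either way round below 0.3 rad and distance of each of blue_spice_jar, red_candle from where it was at the start of the episode below 0.03 m and linear speed of each of relish_jar, brown_spice_jar, green_candle, matchbox below 0.02 m/s); the robot touches nothing.
It fails at once if the blue-labelled spice jar is moved more than 30 mm or knocked over (distance of blue_spice_jar from where it was at the start of the episode above 0.03 m or angle between blue_spice_jar's own z axis and vertical above 0.5 rad).
It fails at once if the red tea light is moved more than 30 mm or turned over (distance of red_candle from where it was at the start of the episode above 0.03 m or angle between red_candle's own z axis and vertical above 0.5 rad).
It also fails if it takes over 96 s, if anything falls off the work surface, if the arm or the gripper's body presses on something with over 40 N, if the wrist force passes 120 N, or if a joint passes its speed limit or range.

### The arm

A 6-joint arm with a two-finger parallel gripper is mounted at the origin on a cart in front of the work surface, level with it; the furniture and walls round the work are solid. World frame = base frame: x ahead of the robot, y to its left, z up, the work surface at z = 0. Lengths are in m, angles in rad, forces in N, time in s.
With the tool pointing down it reaches from about 0.3 to 0.75 m from the base axis. Payload 8.5 kg.
Tool frame: the origin (TCP) lies at the very end of the fingers, on their centre line; the grasp point (between the pads) lies grip_depth behind it (grip_depth is the distance from the TCP to the grasp point, in m); z points along the fingers, y is the line along which they close (so a half turn about z gives the same grasp; the last joint's range is limited). The gripper opens to 88 mm and grips with 3 to 60 N. Pads are 18 mm wide; open, the fingers measure 123 mm over their backs; the gripper's body (75 mm by 187 mm) begins 45 mm behind the grasp point.
Start: joints at [0.923, 0.381, 1.297, -0, 1.464, -0.215], TCP at [0.231, 0.499, 0.239] pointing down, gripper open.
Joint ranges: [-3.11, 3.11], [-0.89, 2.33], [0.22, 2.48], [-1.42, 4.56], [0.17, 2.85], [-2.88, 2.88]. Speed limits (rad/s): [2.39, 2.39, 3.14, 3.14, 3.14, 3.14].

### API

Orientations are given as a unit quaternion [w, x, y, z].
In Python, from cell import * gives the robot as it stands.
- The arm moves only by the shell command python3 -m crank 'ROWS' [FORCE]. ROWS is JSON, a list of rows, each an object of numbers: "gripper": the opening, from -1 (shut) to 1 (fully open); "tx", "ty", "tz": the shift along the world's x, y, z in cm; "roll": the turn about the world's z in degrees. In form: [{"gripper": .., "tx": .., "ty": .., "tz": .., "roll": ..}, ...]. A call has 1 to 5 rows; each row shifts and turns the commanded pose from where the row before left it; what a row does not reach is not made up. A row lasts 1/12 s, in which the tool goes at most 41.7 mm and 7.16 degrees, less where a joint would pass 70% of its speed; a pose out of reach is approached as far as the arm can. A call with a gripper value outside its range is refused whole. The fingers move at their own pace and stop on an object; FORCE is the grip in N (left out, the last holds). Time passes only in rows, so rows that do not move let the fingers close. It gives the time, the measured TCP pose, the force, the opening and the grip force at its end, in the units of the state.
- get_state(): the state, without advancing time (a new reading comes with each control period).
- snapshot(name): name is "side" or "top"; returns the picture (480x640x3 uint8, red, green, blue); there is no depth.
- camera_model(name): a dict with "K" (3x3 intrinsics, pixels), "xyz" and "orientation" of the camera in the world. Camera axes: x right, y down, z forward; pixel columns grow to the right and rows downward; lengths in m; the calibration is good to about 2 mm. A picture is of the moment at which its call begins. camera_model takes no time and is no camera call.
- close_job(): hands the job in; it is judged then, once.
The state is a dict: "clock": time; "joint_positions": joint angles; "qd": joint speeds; "joint_torque": joint torques, N m; "eef_pos": TCP position; "tool_rot": TCP orientation; "wrist_force": force on the tool from outside, world axes, zero at the start; "moment": the same for the moment, N m; "finger_gap": opening from 0.0 (shut) to 1.0 (fully open); "grip_force": force on a finger pad.
Only numpy, scipy, OpenCV 4.12 (cv2) and the standard library are available. Lean on these libraries where they do the work, as an engineer would, in place of code of your own. Each camera call takes 0.05 s, during which the arm holds its last target. There are 200 camera calls.

## Working session

There is one attempt and no reset: what is moved stays moved. The work goes in short steps, Python scripts to look and compute and a shell command to move; the robot and the scene stay as the last step left them, time stands still between calls to the robot, and variables do not carry over. Pictures are saved under pics/ and viewed, at most 16 in all, crops included, and the job is handed in when it is done.

```bash
mkdir -p pics; ls
python3 - <<'E'
from cell import *
import cv2,json
for n in("top","side"):
    cv2.imwrite(f"pics/{n}0.png",snapshot(n)[:,:,::-1]); print(n,camera_model(n))
print(get_state()); 
try: print(grip_depth)
except Exception as e: print(e)
E
```

```text
pics
top {'K': array([[470.52466127,   0.        , 322.96081192],
       [  0.        , 470.52466127, 235.41930178],
       [  0.        ,   0.        ,   1.        ]]), 'xyz': array([0.38319139, 0.02140484, 0.86342669]), 'orientation': array([-0.05640352,  0.71102196, -0.6991072 ,  0.0501552 ])}
side {'K': array([[600.15965103,   0.        , 314.90650391],
       [  0.        , 600.15965103, 245.33288562],
       [  0.        ,   0.        ,   1.        ]]), 'xyz': array([0.39838131, 0.80210377, 0.68359911]), 'orientation': array([ 0.0394038 , -0.05471413,  0.89802874, -0.4347391 ])}
{'clock': 0.1, 'joint_positions': array([ 9.22701741e-01,  3.81138003e-01,  1.29812320e+00,  9.53160110e-07,
        1.46357044e+00, -2.15310007e-01]), 'qd': array([-0.00042511, -0.00259638, -0.00094022, -0.00116231, -0.00064819,
       -0.00048016]), 'joint_torque': array([ 3.94050687e-03, -4.38651967e+01, -2.24912667e+01,  7.14961533e-02,
        3.41322378e-02, -3.15797342e-05]), 'eef_pos': array([0.23053537, 0.49910049, 0.2382153 ]), 'tool_rot': array([-2.59638793e-04,  2.14707464e-01,  9.76678208e-01, -5.62462978e-04]), 'wrist_force': array([-0.0213098 ,  0.15987452, -0.28458789]), 'moment': array([-0.02418666,  0.00215106, -0.00216243]), 'grip_force': 0.0, 'finger_gap': 1.0009395996283164}
0.0187
```

View pics/top0.png

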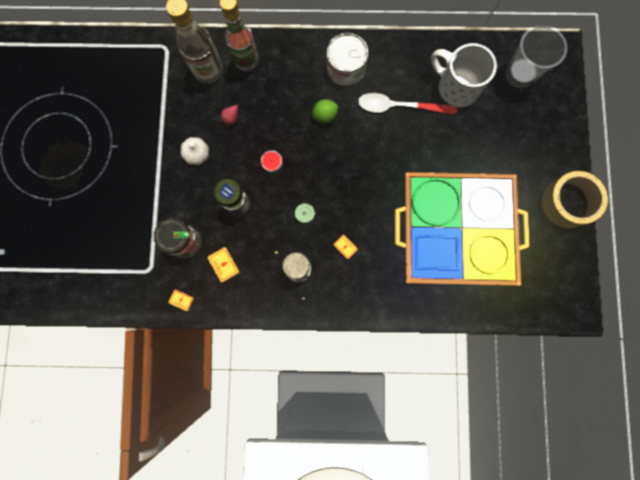

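View pics/side0.png

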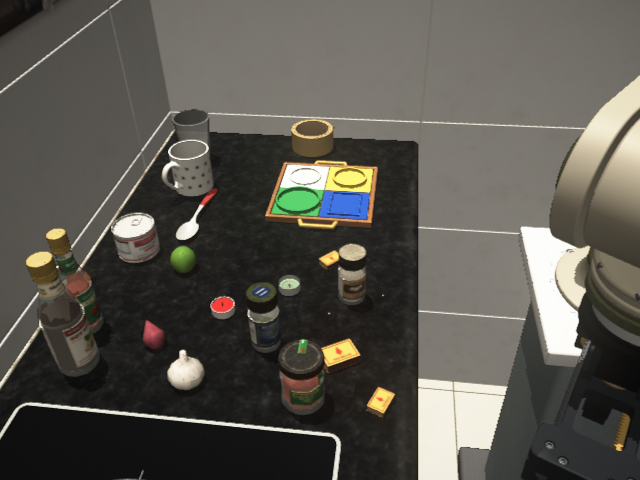

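The top view shows the candidates:
- **Matchboxes:** (223,264), which is the largest, plus (181,300) and (345,246).
- **Tea lights:** green (305,213) and red (271,161).
- **Jars:** relish (172,237), black lid with blue label (230,193), brown (296,266). The bottles and the can are not candidates.
- **Tray inserts:** green (436,203), white (487,204), blue (437,254), yellow (489,255).

The side view confirms the labels: brown (352,275), blue (263,315), relish (302,378).

```bash
cat > h.py <<'E'
import numpy as np,cv2
from scipy.spatial.transform import Rotation as R
from cell import *
def px2w(n,u,v,z):
    m=camera_model(n);q=m["orientation"];r=R.from_quat([q[1],q[2],q[3],q[0]]).as_matrix()
    d=r@np.linalg.inv(m["K"])@[u,v,1];c=m["xyz"];return (c+d*(z-c[2])/d[2])
def w2px(n,p):
    m=camera_model(n);q=m["orientation"];r=R.from_quat([q[1],q[2],q[3],q[0]]).as_matrix()
    a=m["K"]@(r.T@(np.array(p)-m["xyz"]));return a[:2]/a[2]
def crop(n,name,x0,y0,x1,y1,k,img=None):
    im=snapshot(n)[:,:,::-1] if img is None else cv2.imread(img)
    cv2.imwrite(f"pics/{name}.png",cv2.resize(im[y0:y1,x0:x1],None,fx=k,fy=k,interpolation=cv2.INTER_CUBIC))
E
python3 - <<'E'
from h import *
crop("top","c1",150,140,350,290,4,"pics/top0.png")
crop("top","c2",390,160,540,295,4,"pics/top0.png")
crop("side","c3",210,230,400,420,3,"pics/side0.png")
E
```

```text
(no output)
```

View pics/c1.png

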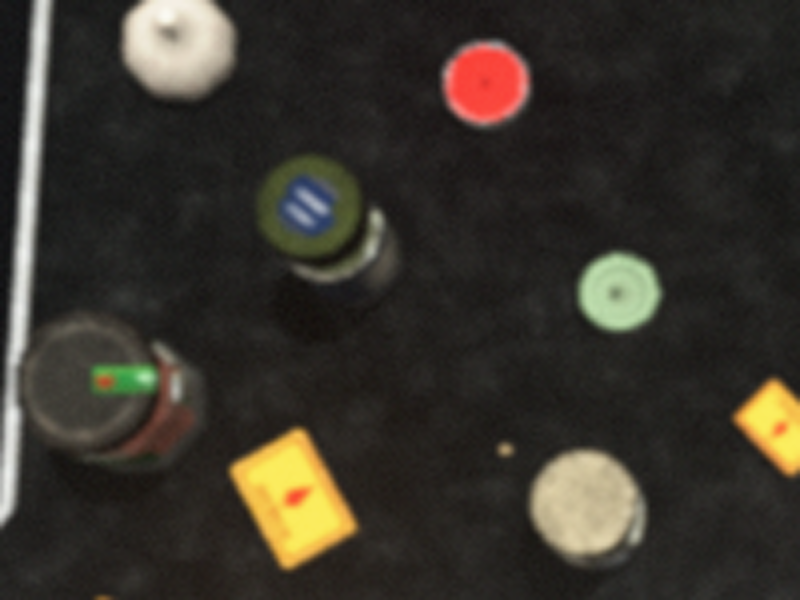

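View pics/c2.png

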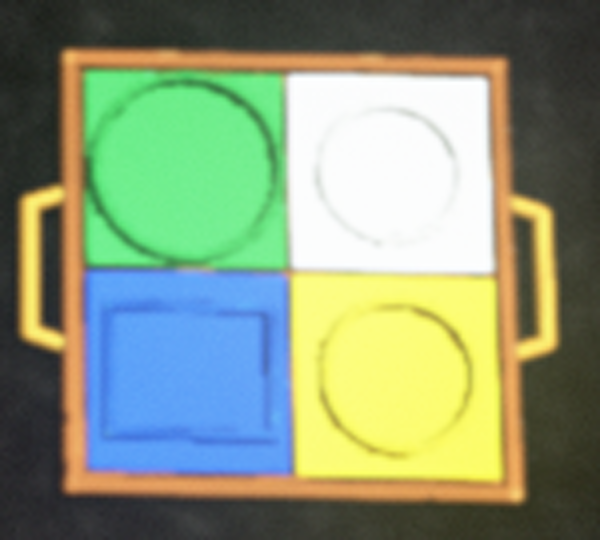

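View pics/c3.png

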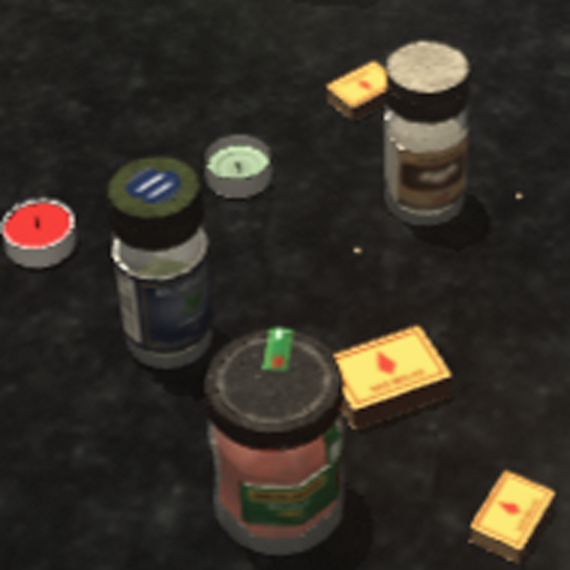

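Run:
```python
from h import *
np.set_printoptions(precision=4,suppress=True)
f=lambda x,y,z,o=(150,140):px2w("top",x/4-.375+o[0],y/4-.375+o[1],z)
g=lambda x,y,z:px2w("side",(x+.5)/3-.5+210,(y+.5)/3-.5+230,z)
for n,p,z,d in[("red",(486,83),.015,84),("green",(619,292),.015,82),("brown",(585,503),.096,110),("blue",(310,207),.105,103),("relish",(89,384),.086,136)]:
    print(n,f(*p,z), "diam",np.linalg.norm(f(p[0]+d/2,p[1],z)-f(p[0]-d/2,p[1],z)))
for n,p,z in[("red",(39,226),.015),("green",(239,162),.015),("brown",(427,68),.096),("blue",(154,187),.105),("relish",(274,378),.086)]: print("side",n,g(*p,z))
c=[f(x,y,.015) for x,y in((231,468),(298,429),(357,526),(289,570))]
print("mb",np.mean(c,0),[np.linalg.norm(c[i]-c[i-1]) for i in range(4)]);l=(c[2]-c[1]+c[3]-c[0]);print("long dir deg",np.degrees(np.arctan2(l[1],l[0])))
o=(390,160)
T={n:f(*p,z,o) for n,p,z in[("wide",(183,171),.022),("dish",(387,177),.018),("pocket",(188,373),.018),("narrow",(395,381),.022)]}
for k,v in T.items(): print(k,v)
# square model: corners of the inserts block at z .014ish: centre cross
print("cross",f(289,272,.020,o))
for a,b in(("wide","dish"),("wide","pocket"),("dish","narrow"),("pocket","narrow")):
    d=T[b]-T[a];print(a,b,np.linalg.norm(d),np.degrees(np.arctan2(d[1],d[0])))
oc=[f(x,y,.014,o) for x,y in((63,49),(508,59),(524,501),(64,494))]
print("tray",np.mean(oc,0),[np.linalg.norm(oc[i]-oc[i-1]) for i in range(4)],[np.degrees(np.arctan2(*(oc[i]-oc[i-1])[1::-1])) for i in range(4)])
print("pocket sides",np.linalg.norm(f(104,373,.018,o)-f(271,373,.018,o)),np.linalg.norm(f(188,303,.018,o)-f(188,442,.018,o)))
q=get_state()["tool_rot"];r=R.from_quat([q[1],q[2],q[3],q[0]]).as_matrix();print("tool y deg",np.degrees(np.arctan2(r[1,1],r[0,1])))
```

```text
red [0.6525 0.1295 0.015 ] diam 0.03932356966086763
green [0.5539 0.065  0.015 ] diam 0.037692094370956
brown [0.4495 0.0726 0.096 ] diam 0.04497486165995639
blue [0.5696 0.1892 0.105 ] diam 0.042726253507850365
relish [0.4968 0.2824 0.086 ] diam 0.057101360479724125
side red [0.6532 0.1321 0.015 ]
side green [0.555 0.07  0.015]
side brown [0.451  0.0763 0.096 ]
side blue [0.5711 0.1904 0.105 ]
side relish [0.4999 0.2848 0.086 ]
mb [0.4566 0.21   0.015 ] [np.float64(0.053882830305194584), np.float64(0.03478631015847625), np.float64(0.052319748590390146), np.float64(0.03602082697394318)]
long dir deg -147.22331144884043
wide [ 0.5754 -0.1741  0.022 ]
dish [ 0.5749 -0.2682  0.018 ]
pocket [ 0.4831 -0.1756  0.018 ]
narrow [ 0.4806 -0.2672  0.022 ]
cross [ 0.5297 -0.2217  0.02  ]
wide dish 0.09417945003484286 -90.25918063773354
wide pocket 0.09233089322017497 -179.08820566488603
dish narrow 0.09444030465463561 179.37605952155576
pocket narrow 0.09172067356802191 -91.59031703124414
tray [ 0.5309 -0.2236  0.014 ] [np.float64(0.206386817373124), np.float64(0.20624374944555882), np.float64(0.20435062676554877), np.float64(0.20572253127870382)] [np.float64(-0.38115974317700607), np.float64(-90.45771680212154), np.float64(179.47063867352804), np.float64(90.10938505970947)]
pocket sides 0.07518092811001002 0.06309978412753818
tool y deg 65.2032735383765
```

Sizes agree (candle 38 mm, box 52×36 mm, tray 206 mm), and the two cameras agree within about 4 mm. c1 and c3 confirm the choices:
- The green candle is at c1 (619,292).
- The largest matchbox is at c1 (294,498).
- The brown jar is at c1 (585,503) and the relish jar at c1 (89,384).

I'll start with the candle, with the tool y axis at 40° so the gripper body clears the jars.

```bash
python3 -m crank '[{"gripper":1,"tx":2.2,"ty":-2.9,"tz":0,"roll":-1.7},{"gripper":1,"tx":2.2,"ty":-2.9,"tz":0,"roll":-1.7},{"gripper":1,"tx":2.2,"ty":-2.9,"tz":0,"roll":-1.7},{"gripper":1,"tx":2.2,"ty":-2.9,"tz":0,"roll":-1.7},{"gripper":1,"tx":2.2,"ty":-2.9,"tz":0,"roll":-1.7}]' 15
python3 -m crank '[{"gripper":1,"tx":2.2,"ty":-2.9,"tz":-0.5,"roll":-1.7},{"gripper":1,"tx":2.2,"ty":-2.9,"tz":-0.5,"roll":-1.7},{"gripper":1,"tx":2.2,"ty":-2.9,"tz":-0.5,"roll":-1.7},{"gripper":1,"tx":2.2,"ty":-2.9,"tz":-0.5,"roll":-1.7},{"gripper":1,"tx":2.2,"ty":-2.9,"tz":-0.5,"roll":-1.7}]'
python3 -m crank '[{"gripper":1,"tx":2.1,"ty":-2.8,"tz":-1,"roll":-1.7},{"gripper":1,"tx":2.1,"ty":-2.8,"tz":-1,"roll":-1.7},{"gripper":1,"tx":2.1,"ty":-2.8,"tz":-1,"roll":-1.7},{"gripper":1,"tx":2.1,"ty":-2.8,"tz":-1,"roll":-1.7},{"gripper":1,"tx":2.0,"ty":-2.8,"tz":-1,"roll":-1.7}]'
cat > st.py <<'E'
from h import *
import sys
s=get_state();q=s["tool_rot"];r=R.from_quat([q[1],q[2],q[3],q[0]]).as_matrix()
print("t",round(s["clock"],2),"pos",np.round(s["eef_pos"],4),"yaw",round(np.degrees(np.arctan2(r[1,1],r[0,1])),1),"gap mm",round(88*s["finger_gap"],1),"gf",round(s["grip_force"],1),"F",np.round(s["wrist_force"],1),"j6",round(s["joint_positions"][5],2))
if len(sys.argv)>1:
    g=np.array([float(a) for a in sys.argv[1:4]]);print("go cm",np.round((g-s["eef_pos"])*100,2))
E
python3 st.py .5545 .0675 .006
```

```text
clock: 0.52
eef_pos: [0.3412, 0.3528, 0.2385]
tool_rot: [-0.0, 0.287, 0.958, -0.0]
wrist_force: [-0.3, 0.4, 0.1]
finger_gap: 1.002
grip_force: 0.0
clock: 0.93
eef_pos: [0.4513, 0.2076, 0.2133]
tool_rot: [-0.0, 0.357, 0.934, -0.0]
wrist_force: [0.2, 1.1, 1.0]
finger_gap: 1.0
grip_force: 0.0
clock: 1.35
eef_pos: [0.5554, 0.0676, 0.1629]
tool_rot: [-0.0, 0.426, 0.905, -0.0]
wrist_force: [0.9, 1.8, -0.1]
finger_gap: 0.998
grip_force: 0.0
t 1.35 pos [0.5554 0.0676 0.1629] yaw 39.6 gap mm 87.9 gf 0.0 F [ 0.9  1.8 -0.1] j6 -0.78
go cm [-9.000e-02 -1.000e-02 -1.569e+01]
```

```bash
python3 -m crank '[{"gripper":1,"tx":0,"ty":0,"tz":-3.5,"roll":0},{"gripper":1,"tx":0,"ty":0,"tz":-3.5,"roll":0},{"gripper":1,"tx":0,"ty":0,"tz":-3.5,"roll":0},{"gripper":0.2,"tx":0,"ty":0,"tz":-3.2,"roll":0},{"gripper":0.2,"tx":0,"ty":0,"tz":-1,"roll":0}]'
python3 -m crank '[{"gripper":0.2,"tx":0,"ty":0,"tz":-0.9,"roll":0},{"gripper":0.2,"tx":0,"ty":0,"tz":0,"roll":0},{"gripper":0.2,"tx":0,"ty":0,"tz":0,"roll":0}]'
python3 - <<'E'
from h import *
crop("side","d1",200,150,400,350,3)
E
python3 st.py .5545 .0675 .006
```

```text
clock: 1.77
eef_pos: [0.5523, 0.0693, 0.0125]
tool_rot: [-0.004, 0.425, 0.905, -0.001]
wrist_force: [-0.2, 0.0, -0.5]
finger_gap: 0.874
grip_force: 0.0
clock: 2.02
eef_pos: [0.5554, 0.0693, 0.0089]
tool_rot: [0.001, 0.425, 0.905, 0.0]
wrist_force: [-0.4, 0.6, 1.0]
finger_gap: 0.649
grip_force: 0.0
t 2.07 pos [0.5556 0.0693 0.0093] yaw 39.7 gap mm 53.4 gf 0.0 F [0.2 0.3 0.1] j6 -0.78
go cm [-0.11 -0.18 -0.33]
```

View pics/d1.png

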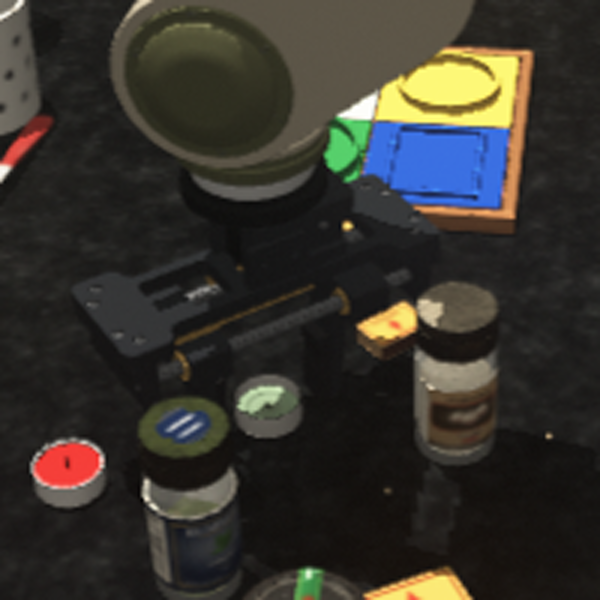

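The picture shows the candle at crop (268,405) in front of the gripper and the right finger at about (320,360). I'll check this against projections.

Run:
```python
from h import *
f=lambda p:(w2px("side",p)-[200,150])*3+1
d=np.array([np.cos(np.radians(39.7)),np.sin(np.radians(39.7)),0])
c=np.array([.5556,.0693,.009])
print("tcp",f(c),"tips",f(c+.027*d),f(c-.027*d),"tips z.06",f(c+.027*d+[0,0,.05]),f(c-.027*d+[0,0,.05]))
print("candle est top",f([.5545,.0675,.015]))
print("candle now side",px2w("side",(268+.5)/3-.5+200,(400+.5)/3-.5+150,.015))
crop("top","d2",220,120,400,270,4)
```

```text
tcp [268.65810375 409.09928592] tips [226.3925864  427.27426797] [310.01400424 391.31545654] tips z.06 [220.39109366 358.40454039] [306.77245152 322.84492568]
candle est top [270.60579405 399.07364004]
candle now side [0.55581751 0.06841765 0.015     ]
```

View pics/d2.png

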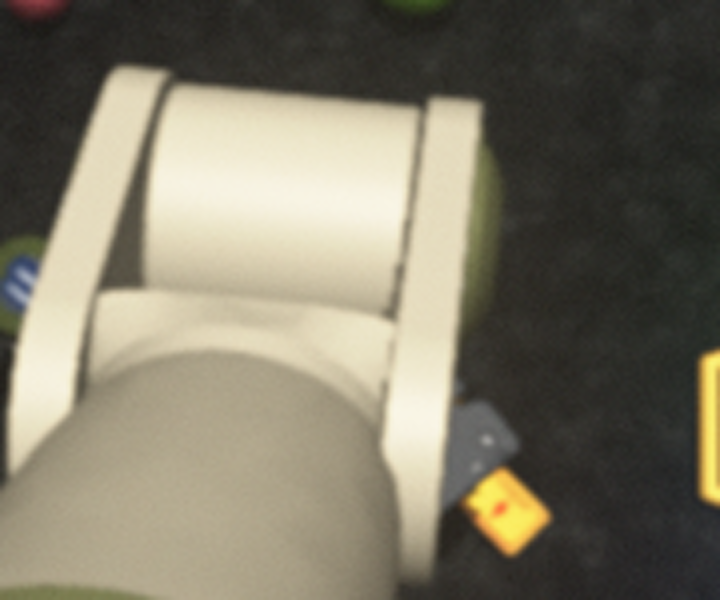

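The fingers straddle the candle, which the side camera puts at (0.556, 0.068); the left finger is hidden behind the blue jar. The top view is blocked by the arm. I'll lower slightly and close.

```bash
python3 -m crank '[{"gripper":0.2,"tx":0,"ty":0,"tz":-0.3,"roll":0},{"gripper":-0.6,"tx":0,"ty":0,"tz":0,"roll":0},{"gripper":-0.6,"tx":0,"ty":0,"tz":0,"roll":0},{"gripper":-0.6,"tx":0,"ty":0,"tz":0,"roll":0},{"gripper":-0.6,"tx":0,"ty":0,"tz":0,"roll":0}]' 10
python3 -m crank '[{"gripper":-0.6,"tx":0,"ty":0,"tz":0,"roll":0},{"gripper":-0.6,"tx":0,"ty":0,"tz":0,"roll":0},{"gripper":-0.6,"tx":0,"ty":0,"tz":0,"roll":0}]'; python3 st.py
```

```text
clock: 2.53
eef_pos: [0.5548, 0.0692, 0.0051]
tool_rot: [0.0, 0.425, 0.905, 0.0]
wrist_force: [-0.6, 0.1, 2.6]
finger_gap: 0.423
grip_force: 10.0
clock: 2.78
eef_pos: [0.5548, 0.0693, 0.005]
tool_rot: [0.0, 0.425, 0.905, 0.0]
wrist_force: [-1.5, -0.9, 5.2]
finger_gap: 0.419
grip_force: 10.0
t 2.78 pos [0.5548 0.0693 0.005 ] yaw 39.7 gap mm 36.9 gf 10.0 F [-1.5 -0.9  5.2] j6 -0.78
```

```bash
python3 -m crank '[{"gripper":-0.6,"tx":0,"ty":0,"tz":3,"roll":0},{"gripper":-0.6,"tx":0,"ty":0,"tz":4,"roll":0},{"gripper":-0.6,"tx":0,"ty":-2,"tz":3,"roll":0},{"gripper":-0.6,"tx":0.3,"ty":-3,"tz":0,"roll":0},{"gripper":-0.6,"tx":0.3,"ty":-3.7,"tz":0,"roll":0}]'
python3 -m crank '[{"gripper":-0.6,"tx":0.3,"ty":-3.7,"tz":0,"roll":0},{"gripper":-0.6,"tx":0.3,"ty":-3.7,"tz":0,"roll":0},{"gripper":-0.6,"tx":0.3,"ty":-3.7,"tz":0,"roll":0},{"gripper":-0.6,"tx":0.3,"ty":-3.7,"tz":0,"roll":0},{"gripper":-0.6,"tx":0.3,"ty":-3.7,"tz":0,"roll":0}]'
python3 -m crank '[{"gripper":-0.6,"tx":0.2,"ty":-3.5,"tz":0,"roll":0},{"gripper":-0.6,"tx":0,"ty":-3,"tz":0,"roll":0},{"gripper":-0.6,"tx":0,"ty":0,"tz":-2,"roll":0},{"gripper":-0.6,"tx":0,"ty":0,"tz":-2,"roll":0},{"gripper":-0.6,"tx":0,"ty":0,"tz":0,"roll":0}]'
python3 st.py .5777 -.268 .0205
```

```text
clock: 3.2
eef_pos: [0.5612, -0.0175, 0.1066]
tool_rot: [0.002, 0.424, 0.906, 0.0]
wrist_force: [0.0, 0.6, 0.0]
finger_gap: 0.421
grip_force: 10.0
clock: 3.62
eef_pos: [0.5754, -0.2045, 0.1045]
tool_rot: [-0.0, 0.425, 0.905, 0.0]
wrist_force: [-0.4, 0.5, 0.4]
finger_gap: 0.424
grip_force: 10.0
clock: 4.03
eef_pos: [0.5758, -0.2672, 0.0607]
tool_rot: [-0.004, 0.425, 0.905, 0.001]
wrist_force: [-0.6, 1.3, -0.9]
finger_gap: 0.418
grip_force: 10.0
t 4.03 pos [ 0.5758 -0.2672  0.0607] yaw 39.6 gap mm 36.8 gf 10.0 F [-0.6  1.3 -0.9] j6 -1.31
go cm [ 0.19 -0.08 -4.02]
```

```bash
python3 -m crank '[{"gripper":-0.6,"tx":0.2,"ty":-0.1,"tz":-2,"roll":0},{"gripper":-0.6,"tx":0,"ty":0,"tz":-1.2,"roll":0},{"gripper":-0.6,"tx":0,"ty":0,"tz":0,"roll":0},{"gripper":-0.6,"tx":0,"ty":0,"tz":0,"roll":0}]'
python3 st.py .5777 -.268 .0205
python3 - <<'E'
from h import *
crop("side","d3",240,110,440,260,4)
E
```

```text
clock: 4.37
eef_pos: [0.5796, -0.2684, 0.0328]
tool_rot: [-0.0, 0.425, 0.905, 0.0]
wrist_force: [0.0, 0.0, -0.1]
finger_gap: 0.424
grip_force: 10.0
t 4.37 pos [ 0.5796 -0.2684  0.0328] yaw 39.7 gap mm 37.3 gf 10.0 F [ 0.   0.  -0.1] j6 -1.31
go cm [-0.19  0.04 -1.23]
```

View pics/d3.png

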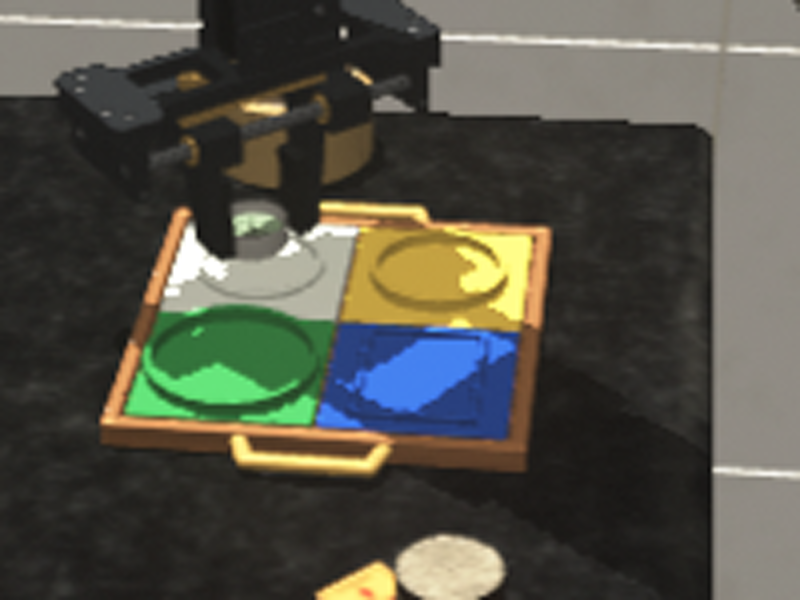

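Run:
```python
from h import *
f=lambda x,y,z:np.round(px2w("side",x/4-.375+240,y/4-.375+110,z),4)
for n,p,z in[("wide",(231,360),.022),("dish",(263,262),.018),("narrow",(438,270),.022)]: print(n,f(*p,z))
print("candle top now",f(258,218,.0428), (w2px("side",[.5796,-.2684,.0428])-[240,110])*4+1.5)
```

```text
wide [ 0.5787 -0.1689  0.022 ]
dish [ 0.5773 -0.2676  0.018 ]
narrow [ 0.4845 -0.262   0.022 ]
candle top now [ 0.5795 -0.2706  0.0428] [257.25410139 220.12037846]
```

The held candle agrees with the TCP, and the dish is at (0.577, -0.268). I'll lower and release.

```bash
python3 -m crank '[{"gripper":-0.6,"tx":-0.2,"ty":0,"tz":-0.8,"roll":0},{"gripper":-0.6,"tx":0,"ty":0,"tz":-0.4,"roll":0},{"gripper":-0.6,"tx":0,"ty":0,"tz":0,"roll":0},{"gripper":-0.6,"tx":0,"ty":0,"tz":0,"roll":0}]'
python3 st.py .5777 -.268 .0195
```

```text
clock: 4.75
eef_pos: [0.5776, -0.2687, 0.0207]
tool_rot: [-0.0, 0.425, 0.905, 0.0]
wrist_force: [-0.2, 1.2, -0.6]
finger_gap: 0.421
grip_force: 10.0
t 4.75 pos [ 0.5776 -0.2687  0.0207] yaw 39.7 gap mm 37.1 gf 10.0 F [-0.2  1.2 -0.6] j6 -1.31
go cm [ 0.01  0.07 -0.12]
```

```bash
python3 -m crank '[{"gripper":0.15,"tx":0,"ty":0,"tz":0,"roll":0},{"gripper":0.15,"tx":0,"ty":0,"tz":0,"roll":0},{"gripper":0.15,"tx":0,"ty":0,"tz":0,"roll":0},{"gripper":0.15,"tx":0,"ty":0,"tz":1,"roll":0},{"gripper":0.15,"tx":0,"ty":0,"tz":4,"roll":0}]'
python3 -m crank '[{"gripper":1,"tx":0,"ty":0,"tz":4,"roll":0},{"gripper":1,"tx":-0.9,"ty":1.5,"tz":3,"roll":-6},{"gripper":1,"tx":-0.9,"ty":2.4,"tz":1,"roll":-6},{"gripper":1,"tx":-0.9,"ty":3.5,"tz":0,"roll":-6},{"gripper":1,"tx":-0.9,"ty":3.5,"tz":0,"roll":-7}]'
python3 - <<'E'
from h import *
crop("side","d4",240,110,440,260,4)
E
python3 -m crank '[{"gripper":1,"tx":-0.9,"ty":3.7,"tz":0,"roll":-7},{"gripper":1,"tx":-0.9,"ty":3.7,"tz":0,"roll":-7},{"gripper":1,"tx":-0.9,"ty":3.7,"tz":0,"roll":-7},{"gripper":1,"tx":-0.9,"ty":3.7,"tz":0,"roll":-7},{"gripper":1,"tx":-0.9,"ty":3.7,"tz":0,"roll":-7}]'
python3 -m crank '[{"gripper":1,"tx":-0.9,"ty":3.7,"tz":0,"roll":-7},{"gripper":1,"tx":-0.9,"ty":3.7,"tz":0,"roll":-7},{"gripper":1,"tx":-0.9,"ty":3.7,"tz":0,"roll":-7},{"gripper":1,"tx":-0.7,"ty":3.7,"tz":0,"roll":-7},{"gripper":1,"tx":-0.9,"ty":3.4,"tz":0,"roll":-7}]'
python3 st.py .4536 .2098 .006
```

```text
clock: 5.17
eef_pos: [0.5754, -0.2673, 0.0666]
tool_rot: [-0.005, 0.425, 0.905, 0.001]
wrist_force: [0.3, -0.3, 0.3]
finger_gap: 0.577
grip_force: 0.0
clock: 5.58
eef_pos: [0.5413, -0.1591, 0.1526]
tool_rot: [0.001, 0.613, 0.79, 0.0]
wrist_force: [0.5, 0.2, -0.9]
finger_gap: 0.933
grip_force: 0.0
clock: 6.05
eef_pos: [0.4968, 0.0241, 0.1517]
tool_rot: [0.0, 0.82, 0.573, 0.0]
wrist_force: [1.2, 0.2, -0.3]
finger_gap: 0.998
grip_force: 0.0
clock: 6.47
eef_pos: [0.4576, 0.1931, 0.1517]
tool_rot: [0.0, 0.947, 0.321, 0.001]
wrist_force: [0.6, -0.8, 0.1]
finger_gap: 0.998
grip_force: 0.0
t 6.47 pos [0.4576 0.1931 0.1517] yaw -52.5 gap mm 87.9 gf 0.0 F [ 0.6 -0.8  0.1] j6 1.08
go cm [ -0.4    1.67 -14.57]
```

View pics/d4.png

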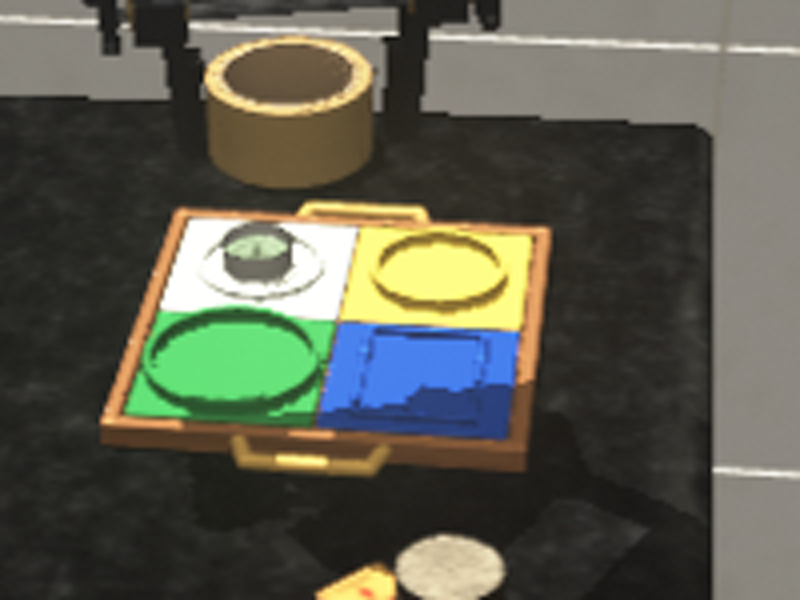

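The candle sits inside the dish ring, at crop (258,250). Next is the matchbox.

```bash
python3 -m crank '[{"gripper":1,"tx":-0.4,"ty":1.7,"tz":0,"roll":-4.7},{"gripper":1,"tx":0,"ty":0,"tz":-3.5,"roll":0},{"gripper":1,"tx":0,"ty":0,"tz":-3.5,"roll":0},{"gripper":1,"tx":0,"ty":0,"tz":-2,"roll":0},{"gripper":1,"tx":0,"ty":0,"tz":0,"roll":0}]'
python3 st.py .4536 .2098 .006
python3 - <<'E'
from h import *
print("candle",px2w("side",258/4-.375+240,244/4-.375+110,.029))
crop("side","d5",230,250,430,430,3)
E
```

```text
clock: 6.88
eef_pos: [0.4523, 0.2081, 0.0581]
tool_rot: [-0.0, 0.959, 0.285, -0.003]
wrist_force: [0.4, 0.4, 0.5]
finger_gap: 1.002
grip_force: 0.0
t 6.88 pos [0.4523 0.2081 0.0581] yaw -56.9 gap mm 88.1 gf 0.0 F [0.4 0.4 0.5] j6 1.19
go cm [ 0.13  0.17 -5.21]
candle [ 0.57953639 -0.26738753  0.029     ]
```

View pics/d5.png

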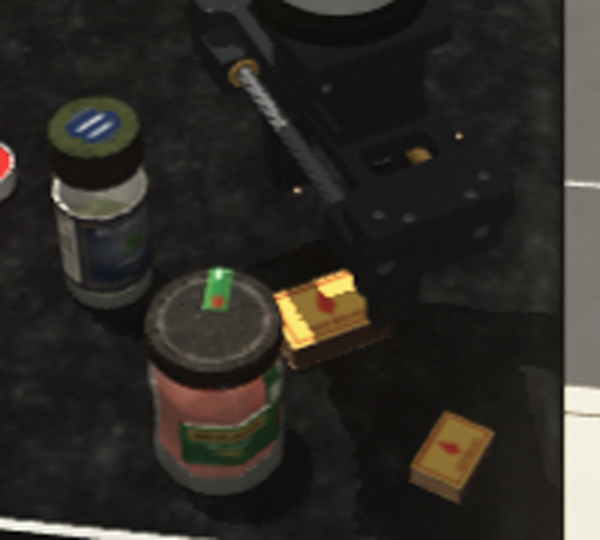

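The fingers straddle the box at crop (325,310), with clearance to the relish jar. I'll descend and grip.

```bash
python3 -m crank '[{"gripper":1,"tx":0.1,"ty":0,"tz":-2.5,"roll":0},{"gripper":0.3,"tx":0,"ty":0,"tz":-2,"roll":0},{"gripper":0.3,"tx":0,"ty":0,"tz":-0.6,"roll":0},{"gripper":0.3,"tx":0,"ty":0,"tz":0,"roll":0},{"gripper":-0.6,"tx":0,"ty":0,"tz":0,"roll":0}]'
python3 -m crank '[{"gripper":-0.6,"tx":0,"ty":0,"tz":0,"roll":0},{"gripper":-0.6,"tx":0,"ty":0,"tz":0,"roll":0},{"gripper":-0.6,"tx":0,"ty":0,"tz":0,"roll":0},{"gripper":-0.6,"tx":0,"ty":0,"tz":0,"roll":0},{"gripper":-0.6,"tx":0,"ty":0,"tz":0,"roll":0}]'
python3 st.py
```

```text
clock: 7.35
eef_pos: [0.4559, 0.2085, 0.0113]
tool_rot: [0.0, 0.959, 0.285, 0.001]
wrist_force: [-0.2, 0.2, 1.0]
finger_gap: 0.722
grip_force: 0.0
clock: 7.77
eef_pos: [0.4553, 0.2084, 0.0103]
tool_rot: [0.0, 0.959, 0.285, 0.001]
wrist_force: [-1.2, -0.7, 5.5]
finger_gap: 0.418
grip_force: 10.0
t 7.77 pos [0.4553 0.2084 0.0103] yaw -56.9 gap mm 36.8 gf 10.0 F [-1.2 -0.7  5.5] j6 1.19
```

```bash
python3 -m crank '[{"gripper":0.1,"tx":0,"ty":0,"tz":0,"roll":0},{"gripper":0.1,"tx":0,"ty":0,"tz":0,"roll":0},{"gripper":0.1,"tx":0,"ty":0,"tz":-0.4,"roll":0},{"gripper":0.1,"tx":0,"ty":0,"tz":0,"roll":0},{"gripper":-0.6,"tx":0,"ty":0,"tz":0,"roll":0}]'
python3 -m crank '[{"gripper":-0.6,"tx":0,"ty":0,"tz":0,"roll":0},{"gripper":-0.6,"tx":0,"ty":0,"tz":0,"roll":0},{"gripper":-0.6,"tx":0,"ty":0,"tz":0,"roll":0},{"gripper":-0.6,"tx":0,"ty":0,"tz":0,"roll":0},{"gripper":-0.6,"tx":0,"ty":0,"tz":1,"roll":0}]'
python3 -m crank '[{"gripper":-0.6,"tx":0,"ty":0,"tz":4,"roll":0},{"gripper":-0.6,"tx":0,"ty":0,"tz":4,"roll":0},{"gripper":-0.6,"tx":0,"ty":0,"tz":4,"roll":0},{"gripper":-0.6,"tx":0,"ty":0,"tz":2,"roll":0},{"gripper":-0.6,"tx":0,"ty":-2,"tz":0,"roll":5}]'
python3 st.py .4837 -.174 .02
```

```text
clock: 8.18
eef_pos: [0.4548, 0.2083, 0.0054]
tool_rot: [-0.0, 0.959, 0.285, -0.0]
wrist_force: [0.5, 0.8, -0.6]
finger_gap: 0.498
grip_force: 0.0
clock: 8.6
eef_pos: [0.4543, 0.2082, 0.0147]
tool_rot: [-0.0, 0.959, 0.285, -0.001]
wrist_force: [-0.4, -0.5, 0.1]
finger_gap: 0.42
grip_force: 10.0
clock: 9.02
eef_pos: [0.4567, 0.1902, 0.1604]
tool_rot: [0.0, 0.945, 0.327, 0.005]
wrist_force: [-0.8, 0.2, -0.2]
finger_gap: 0.421
grip_force: 10.0
t 9.02 pos [0.4567 0.1902 0.1604] yaw -51.8 gap mm 37.1 gf 10.0 F [-0.8  0.2 -0.2] j6 1.06
go cm [  2.7  -36.42 -14.04]
```

```bash
python3 -m crank '[{"gripper":-0.6,"tx":0.3,"ty":-3.7,"tz":0,"roll":5.2},{"gripper":-0.6,"tx":0.3,"ty":-3.7,"tz":0,"roll":5.2},{"gripper":-0.6,"tx":0.3,"ty":-3.7,"tz":0,"roll":5.2},{"gripper":-0.6,"tx":0.3,"ty":-3.7,"tz":0,"roll":5.2},{"gripper":-0.6,"tx":0.3,"ty":-3.7,"tz":0,"roll":5.2}]'
python3 -m crank '[{"gripper":-0.6,"tx":0.3,"ty":-3.7,"tz":-1,"roll":5.2},{"gripper":-0.6,"tx":0.3,"ty":-3.7,"tz":-1,"roll":5.2},{"gripper":-0.6,"tx":0.2,"ty":-3.7,"tz":-2,"roll":5.2},{"gripper":-0.6,"tx":0.2,"ty":-3.5,"tz":-2,"roll":5.2},{"gripper":-0.6,"tx":0.2,"ty":-3.5,"tz":-2,"roll":5}]'
python3 -m crank '[{"gripper":-0.6,"tx":0,"ty":0,"tz":-2,"roll":0},{"gripper":-0.6,"tx":0,"ty":0,"tz":-1,"roll":0},{"gripper":-0.6,"tx":0,"ty":0,"tz":0,"roll":0},{"gripper":-0.6,"tx":0,"ty":0,"tz":0,"roll":0}]'
python3 st.py .4837 -.178 .0205
```

```text
clock: 9.43
eef_pos: [0.4697, 0.0017, 0.1559]
tool_rot: [0.0, 0.846, 0.532, 0.0]
wrist_force: [0.9, 0.2, 0.1]
finger_gap: 0.423
grip_force: 10.0
clock: 9.85
eef_pos: [0.4818, -0.1791, 0.0753]
tool_rot: [0.0, 0.706, 0.708, 0.0]
wrist_force: [0.6, 0.7, -0.1]
finger_gap: 0.424
grip_force: 10.0
clock: 10.18
eef_pos: [0.4819, -0.1772, 0.0459]
tool_rot: [-0.0, 0.708, 0.706, -0.0]
wrist_force: [0.3, 0.1, -0.2]
finger_gap: 0.426
grip_force: 10.0
t 10.18 pos [ 0.4819 -0.1772  0.0459] yaw -0.1 gap mm 37.4 gf 10.0 F [ 0.3  0.1 -0.2] j6 -0.58
go cm [ 0.18 -0.08 -2.54]
```

```bash
python3 -m crank '[{"gripper":-0.6,"tx":0.2,"ty":-0.1,"tz":-1.5,"roll":0},{"gripper":-0.6,"tx":0,"ty":0,"tz":-1,"roll":0},{"gripper":-0.6,"tx":0,"ty":0,"tz":0,"roll":0},{"gripper":-0.6,"tx":0,"ty":0,"tz":0,"roll":0},{"gripper":-0.6,"tx":0,"ty":0,"tz":0,"roll":0}]'
python3 st.py .4837 -.178 .0205
python3 - <<'E'
from h import *
crop("side","d6",240,110,440,260,4)
E
```

```text
clock: 10.6
eef_pos: [0.4842, -0.1782, 0.0216]
tool_rot: [0.0, 0.708, 0.706, 0.0]
wrist_force: [-0.2, 0.1, 0.4]
finger_gap: 0.423
grip_force: 10.0
t 10.6 pos [ 0.4842 -0.1782  0.0216] yaw -0.1 gap mm 37.2 gf 10.0 F [-0.2  0.1  0.4] j6 -0.58
go cm [-0.05  0.02 -0.11]
```

View pics/d6.png

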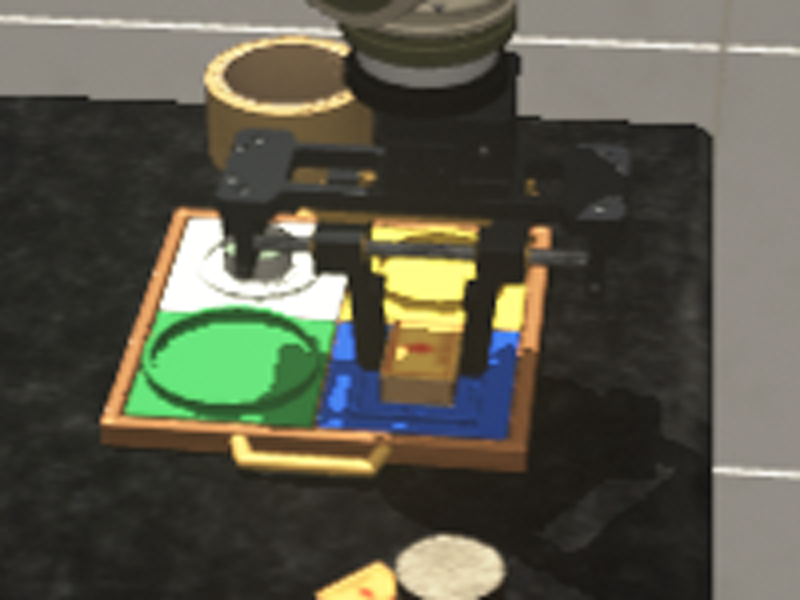

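The box is square in the pocket, at crop (420,365). I'll release and go to the relish jar.

```bash
python3 -m crank '[{"gripper":0.1,"tx":0,"ty":0,"tz":0,"roll":0},{"gripper":0.1,"tx":0,"ty":0,"tz":0,"roll":0},{"gripper":0.1,"tx":0,"ty":0,"tz":0,"roll":0},{"gripper":0.1,"tx":0,"ty":0,"tz":2,"roll":0},{"gripper":0.5,"tx":0,"ty":0,"tz":4,"roll":0}]'
python3 -m crank '[{"gripper":1,"tx":0,"ty":0,"tz":4,"roll":0},{"gripper":1,"tx":0,"ty":1.5,"tz":4,"roll":0},{"gripper":1,"tx":0,"ty":3,"tz":1,"roll":3},{"gripper":1,"tx":0.1,"ty":3.6,"tz":0,"roll":3},{"gripper":1,"tx":0.1,"ty":3.6,"tz":0,"roll":3}]'
python3 -m crank '[{"gripper":1,"tx":0.1,"ty":3.6,"tz":0,"roll":3},{"gripper":1,"tx":0.1,"ty":3.6,"tz":0,"roll":3},{"gripper":1,"tx":0.1,"ty":3.6,"tz":0,"roll":3},{"gripper":1,"tx":0.1,"ty":3.6,"tz":0,"roll":3},{"gripper":1,"tx":0.1,"ty":3.6,"tz":0,"roll":3}]'
python3 -m crank '[{"gripper":1,"tx":0.2,"ty":3.6,"tz":0,"roll":3},{"gripper":1,"tx":0.2,"ty":3.6,"tz":0,"roll":3},{"gripper":1,"tx":0.2,"ty":3.6,"tz":0,"roll":3},{"gripper":1,"tx":0.2,"ty":3.6,"tz":0,"roll":2},{"gripper":1,"tx":0.2,"ty":1.5,"tz":0,"roll":0}]'
python3 st.py .498 .2835 .038
python3 - <<'E'
from h import *
crop("side","d7",0,0,640,480,1)
E
```

```text
clock: 11.07
eef_pos: [0.4823, -0.1773, 0.0786]
tool_rot: [-0.004, 0.708, 0.706, -0.001]
wrist_force: [-0.2, 0.2, -0.2]
finger_gap: 0.606
grip_force: 0.0
clock: 11.48
eef_pos: [0.486, -0.0608, 0.1712]
tool_rot: [0.001, 0.65, 0.76, 0.0]
wrist_force: [-0.1, 0.5, -0.3]
finger_gap: 0.981
grip_force: 0.0
clock: 11.9
eef_pos: [0.4906, 0.1201, 0.1702]
tool_rot: [0.0, 0.544, 0.839, 0.0]
wrist_force: [0.9, -0.0, 0.4]
finger_gap: 1.0
grip_force: 0.0
clock: 12.32
eef_pos: [0.5003, 0.2811, 0.17]
tool_rot: [-0.0, 0.461, 0.888, 0.0]
wrist_force: [-0.2, -0.5, -0.8]
finger_gap: 1.001
grip_force: 0.0
t 12.32 pos [0.5003 0.2811 0.17  ] yaw 35.1 gap mm 88.1 gf 0.0 F [-0.2 -0.5 -0.8] j6 -0.31
go cm [ -0.23   0.24 -13.2 ]
```

View pics/d7.png

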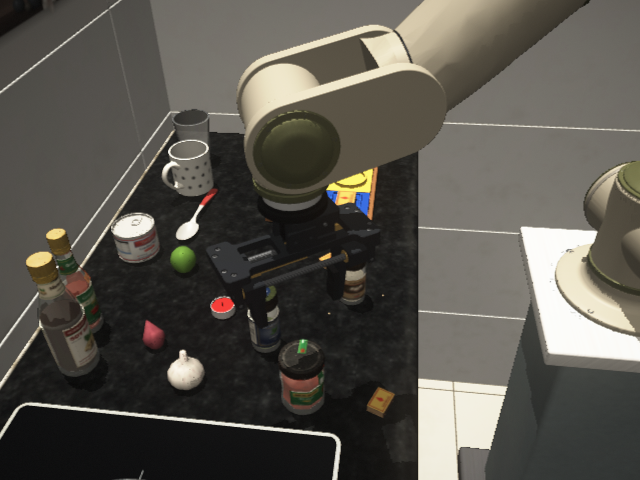

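The other objects are undisturbed and the relish jar is at (302,378). I'll descend.

```bash
python3 -m crank '[{"gripper":1,"tx":-0.2,"ty":0.2,"tz":0,"roll":3},{"gripper":1,"tx":0,"ty":0,"tz":-3,"roll":0},{"gripper":1,"tx":0,"ty":0,"tz":-2,"roll":0},{"gripper":1,"tx":0,"ty":0,"tz":0,"roll":0},{"gripper":1,"tx":0,"ty":0,"tz":0,"roll":0}]' 25
python3 st.py .498 .2835 .038
python3 -m crank '[{"gripper":1,"tx":0,"ty":0,"tz":-2,"roll":0},{"gripper":1,"tx":0,"ty":0,"tz":-2,"roll":0},{"gripper":1,"tx":0,"ty":0,"tz":-2,"roll":0},{"gripper":1,"tx":0,"ty":0,"tz":-2,"roll":0},{"gripper":1,"tx":0,"ty":0,"tz":0,"roll":0}]'
python3 -m crank '[{"gripper":0,"tx":0,"ty":0,"tz":0,"roll":0},{"gripper":0,"tx":0,"ty":0,"tz":0,"roll":0},{"gripper":0,"tx":0,"ty":0,"tz":0,"roll":0},{"gripper":0,"tx":0,"ty":0,"tz":0,"roll":0},{"gripper":0,"tx":0,"ty":0,"tz":0,"roll":0}]'
python3 st.py .498 .2835 .038
```

```text
clock: 12.78
eef_pos: [0.4988, 0.2789, 0.1199]
tool_rot: [-0.001, 0.44, 0.898, -0.001]
wrist_force: [0.3, -0.4, 0.9]
finger_gap: 0.998
grip_force: 0.0
t 12.78 pos [0.4988 0.2789 0.1199] yaw 37.8 gap mm 87.8 gf 0.0 F [ 0.3 -0.4  0.9] j6 -0.36
go cm [-0.08  0.46 -8.19]
clock: 13.2
eef_pos: [0.4984, 0.2788, 0.0385]
tool_rot: [-0.001, 0.44, 0.898, -0.001]
wrist_force: [-1.3, -0.3, -0.6]
finger_gap: 0.999
grip_force: 0.0
clock: 13.62
eef_pos: [0.5, 0.2797, 0.0414]
tool_rot: [0.001, 0.439, 0.898, 0.001]
wrist_force: [1.4, 2.1, 5.7]
finger_gap: 0.685
grip_force: 25.0
t 13.62 pos [0.5    0.2797 0.0414] yaw 37.9 gap mm 60.2 gf 25.0 F [1.4 2.1 5.7] j6 -0.36
go cm [-0.2   0.38 -0.34]
```

```bash
python3 -m crank '[{"gripper":0,"tx":0,"ty":0,"tz":2,"roll":0},{"gripper":0,"tx":0,"ty":0,"tz":3,"roll":0},{"gripper":0,"tx":0,"ty":0,"tz":4,"roll":0},{"gripper":0,"tx":0,"ty":0,"tz":4,"roll":0},{"gripper":0,"tx":0.2,"ty":-1,"tz":2,"roll":0}]'
python3 -m crank '[{"gripper":0,"tx":0.6,"ty":-2.5,"tz":0,"roll":0},{"gripper":0,"tx":0.6,"ty":-3.4,"tz":0,"roll":0},{"gripper":0,"tx":0.6,"ty":-3.4,"tz":0,"roll":0},{"gripper":0,"tx":0.6,"ty":-3.4,"tz":0,"roll":0},{"gripper":0,"tx":0.6,"ty":-3.4,"tz":0,"roll":0}]'
python3 -m crank '[{"gripper":0,"tx":0.6,"ty":-3.4,"tz":0,"roll":0},{"gripper":0,"tx":0.6,"ty":-3.4,"tz":0,"roll":0},{"gripper":0,"tx":0.6,"ty":-3.4,"tz":0,"roll":0},{"gripper":0,"tx":0.6,"ty":-3.4,"tz":0,"roll":0},{"gripper":0,"tx":0.6,"ty":-3.4,"tz":0,"roll":0}]'
python3 -m crank '[{"gripper":0,"tx":0.6,"ty":-3.4,"tz":0,"roll":0},{"gripper":0,"tx":0.6,"ty":-3.4,"tz":0,"roll":0},{"gripper":0,"tx":0.6,"ty":-2.5,"tz":0,"roll":0},{"gripper":0,"tx":0,"ty":-1,"tz":0,"roll":0},{"gripper":0,"tx":0,"ty":0,"tz":0,"roll":0}]'
python3 st.py .580 -.177 .055
```

```text
clock: 14.03
eef_pos: [0.5013, 0.2706, 0.1947]
tool_rot: [0.002, 0.439, 0.899, 0.002]
wrist_force: [0.3, 0.5, -2.8]
finger_gap: 0.683
grip_force: 25.0
clock: 14.45
eef_pos: [0.5305, 0.1069, 0.1899]
tool_rot: [-0.0, 0.439, 0.898, -0.0]
wrist_force: [-0.3, 1.0, -3.4]
finger_gap: 0.683
grip_force: 25.0
clock: 14.87
eef_pos: [0.5606, -0.0632, 0.1899]
tool_rot: [-0.001, 0.439, 0.898, -0.0]
wrist_force: [1.3, 0.2, -3.3]
finger_gap: 0.682
grip_force: 25.0
clock: 15.28
eef_pos: [0.5786, -0.1665, 0.1894]
tool_rot: [-0.001, 0.441, 0.898, -0.0]
wrist_force: [-1.3, 0.9, -2.5]
finger_gap: 0.68
grip_force: 25.0
t 15.28 pos [ 0.5786 -0.1665  0.1894] yaw 37.7 gap mm 59.8 gf 25.0 F [-1.3  0.9 -2.5] j6 -1.13
go cm [  0.14  -1.05 -13.44]
```

```bash
python3 -m crank '[{"gripper":0,"tx":0.1,"ty":-1,"tz":-3,"roll":0},{"gripper":0,"tx":0,"ty":0,"tz":-3,"roll":0},{"gripper":0,"tx":0,"ty":0,"tz":-3,"roll":0},{"gripper":0,"tx":0,"ty":0,"tz":-1,"roll":0},{"gripper":0,"tx":0,"ty":0,"tz":0,"roll":0}]'
python3 st.py .580 -.177 .055
python3 - <<'E'
from h import *
crop("side","d8",240,110,440,260,4)
E
```

```text
clock: 15.7
eef_pos: [0.5788, -0.1727, 0.0879]
tool_rot: [-0.003, 0.439, 0.899, 0.0]
wrist_force: [-0.5, -0.6, -1.7]
finger_gap: 0.682
grip_force: 25.0
t 15.7 pos [ 0.5788 -0.1727  0.0879] yaw 37.9 gap mm 60.0 gf 25.0 F [-0.5 -0.6 -1.7] j6 -1.15
go cm [ 0.12 -0.43 -3.29]
```

View pics/d8.png

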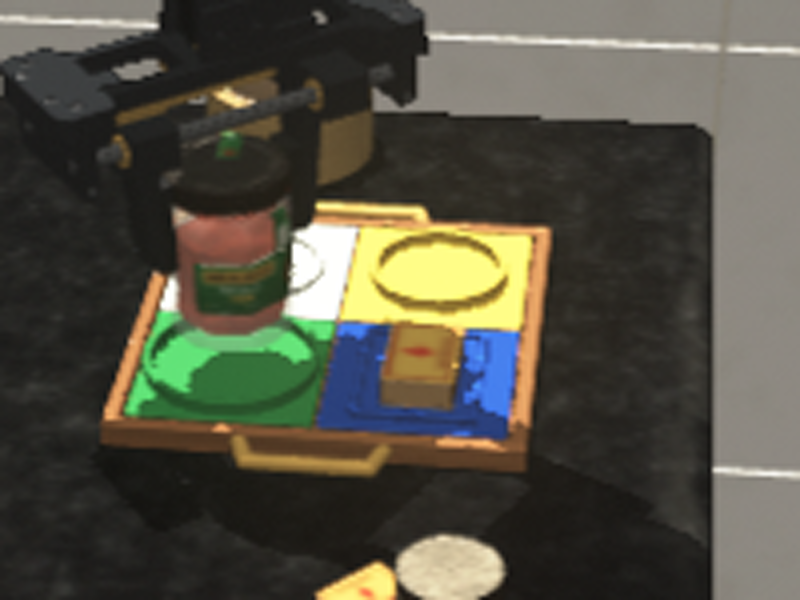

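The box lies square in the pocket and the relish jar hangs above the green cup. I'll check its offset.

Run:
```python
from h import *
f=lambda p:np.round((w2px("side",p)-[240,110])*4+1.5,0)
for o in((0,0),(-.0026,.0033)):
    x,y=.5788+o[0],-.1727+o[1]
    for z in(.047,.133):
        a=np.linspace(0,2*np.pi,60);P=np.array([f([x+.0305*np.cos(t),y+.0305*np.sin(t),z]) for t in a])
        print(o,z,"c",f([x,y,z]),"x",P[:,0].min(),P[:,0].max(),"y",P[:,1].min(),P[:,1].max())
```

```text
(0, 0) 0.047 c [230. 313.] x 167.0 292.0 y 280.0 348.0
(0, 0) 0.133 c [222. 157.] x 157.0 288.0 y 126.0 190.0
(-0.0026, 0.0033) 0.047 c [234. 317.] x 171.0 297.0 y 283.0 352.0
(-0.0026, 0.0033) 0.133 c [227. 161.] x 161.0 292.0 y 129.0 194.0
```

```bash
python3 -m crank '[{"gripper":0,"tx":0,"ty":-0.2,"tz":-1.2,"roll":0},{"gripper":0,"tx":0,"ty":0,"tz":-1,"roll":0},{"gripper":0,"tx":0,"ty":0,"tz":-0.6,"roll":0},{"gripper":0,"tx":0,"ty":0,"tz":0,"roll":0},{"gripper":0,"tx":0,"ty":0,"tz":0,"roll":0}]'
python3 st.py .579 -.176 .055
```

```text
clock: 16.17
eef_pos: [0.5802, -0.1765, 0.0625]
tool_rot: [0.0, 0.439, 0.898, -0.0]
wrist_force: [0.0, 0.5, -2.9]
finger_gap: 0.686
grip_force: 25.0
t 16.17 pos [ 0.5802 -0.1765  0.0625] yaw 37.9 gap mm 60.4 gf 25.0 F [ 0.   0.5 -2.9] j6 -1.15
go cm [-0.12  0.05 -0.75]
```

```bash
python3 -m crank '[{"gripper":0,"tx":-0.1,"ty":0,"tz":-0.4,"roll":0},{"gripper":0,"tx":0,"ty":0,"tz":-0.3,"roll":0},{"gripper":0,"tx":0,"ty":0,"tz":0,"roll":0},{"gripper":0,"tx":0,"ty":0,"tz":0,"roll":0}]'
python3 -m crank '[{"gripper":0,"tx":0,"ty":0,"tz":-0.1,"roll":0},{"gripper":0,"tx":0,"ty":0,"tz":0,"roll":0}]'
python3 st.py .579 -.176 .055
```

```text
clock: 16.5
eef_pos: [0.5791, -0.1767, 0.0553]
tool_rot: [0.0, 0.439, 0.898, -0.0]
wrist_force: [-0.3, 0.3, -0.6]
finger_gap: 0.687
grip_force: 25.0
clock: 16.67
eef_pos: [0.5792, -0.1768, 0.0553]
tool_rot: [0.001, 0.439, 0.898, -0.0]
wrist_force: [-3.6, 0.7, 8.8]
finger_gap: 0.686
grip_force: 25.0
t 16.67 pos [ 0.5792 -0.1768  0.0553] yaw 37.9 gap mm 60.4 gf 25.0 F [-3.6  0.7  8.8] j6 -1.15
go cm [-0.02  0.08 -0.03]
```

The jar has touched down (Fz +8.8). I'll release and go to the brown jar.

```bash
python3 -m crank '[{"gripper":1,"tx":0,"ty":0,"tz":0,"roll":0},{"gripper":1,"tx":0,"ty":0,"tz":0,"roll":0},{"gripper":1,"tx":0,"ty":0,"tz":0,"roll":0},{"gripper":1,"tx":0,"ty":0,"tz":0,"roll":0},{"gripper":1,"tx":0,"ty":0,"tz":2,"roll":0}]'
python3 -m crank '[{"gripper":1,"tx":0,"ty":0,"tz":3,"roll":0},{"gripper":1,"tx":0,"ty":0,"tz":4,"roll":0},{"gripper":1,"tx":0,"ty":0,"tz":4,"roll":0},{"gripper":1,"tx":-1,"ty":2,"tz":1.5,"roll":0},{"gripper":1,"tx":-1.7,"ty":3.3,"tz":0,"roll":0}]'
python3 -m crank '[{"gripper":1,"tx":-1.7,"ty":3.3,"tz":0,"roll":0},{"gripper":1,"tx":-1.7,"ty":3.3,"tz":0,"roll":0},{"gripper":1,"tx":-1.7,"ty":3.3,"tz":0,"roll":0},{"gripper":1,"tx":-1.7,"ty":3.3,"tz":0,"roll":0},{"gripper":1,"tx":-1.7,"ty":3.3,"tz":0,"roll":0}]'
python3 -m crank '[{"gripper":1,"tx":-1.2,"ty":2.3,"tz":0,"roll":0},{"gripper":1,"tx":-0.5,"ty":1,"tz":0,"roll":0},{"gripper":1,"tx":0,"ty":0,"tz":0,"roll":0}]'
python3 st.py .450 .0745 .040
```

```text
clock: 17.08
eef_pos: [0.5775, -0.1759, 0.0709]
tool_rot: [-0.003, 0.439, 0.898, 0.0]
wrist_force: [-1.2, 0.7, -0.2]
finger_gap: 0.996
grip_force: 0.0
clock: 17.5
eef_pos: [0.5539, -0.1257, 0.2027]
tool_rot: [0.004, 0.441, 0.898, -0.0]
wrist_force: [0.1, 0.2, -0.2]
finger_gap: 1.0
grip_force: 0.0
clock: 17.92
eef_pos: [0.4659, 0.0427, 0.199]
tool_rot: [0.0, 0.44, 0.898, 0.0]
wrist_force: [0.2, 0.9, 0.1]
finger_gap: 0.998
grip_force: 0.0
clock: 18.17
eef_pos: [0.4493, 0.0758, 0.1992]
tool_rot: [0.0, 0.438, 0.899, 0.0]
wrist_force: [0.0, 0.1, 1.1]
finger_gap: 1.0
grip_force: 0.0
t 18.17 pos [0.4493 0.0758 0.1992] yaw 38.0 gap mm 88.0 gf 0.0 F [0.  0.1 1.1] j6 -0.76
go cm [  0.07  -0.13 -15.92]
```

```bash
python3 -m crank '[{"gripper":1,"tx":0,"ty":-0.1,"tz":-3,"roll":0},{"gripper":1,"tx":0,"ty":0,"tz":-4,"roll":0},{"gripper":1,"tx":0,"ty":0,"tz":-4,"roll":0},{"gripper":1,"tx":0,"ty":0,"tz":-3,"roll":0},{"gripper":1,"tx":0,"ty":0,"tz":-1.8,"roll":0}]' 15
python3 -m crank '[{"gripper":1,"tx":0,"ty":0,"tz":0,"roll":0},{"gripper":1,"tx":0,"ty":0,"tz":0,"roll":0}]'
python3 -m crank '[{"gripper":-0.4,"tx":0,"ty":0,"tz":0,"roll":0},{"gripper":-0.4,"tx":0,"ty":0,"tz":0,"roll":0},{"gripper":-0.4,"tx":0,"ty":0,"tz":0,"roll":0},{"gripper":-0.4,"tx":0,"ty":0,"tz":0,"roll":0},{"gripper":-0.4,"tx":0,"ty":0,"tz":0,"roll":0}]'
python3 -m crank '[{"gripper":-0.4,"tx":0,"ty":0,"tz":0,"roll":0},{"gripper":-0.4,"tx":0,"ty":0,"tz":0,"roll":0},{"gripper":-0.4,"tx":0,"ty":0,"tz":0,"roll":0}]'
python3 st.py .450 .0745 .040
```

```text
clock: 18.58
eef_pos: [0.4498, 0.072, 0.0379]
tool_rot: [-0.002, 0.44, 0.898, -0.001]
wrist_force: [0.4, -0.3, -1.2]
finger_gap: 1.003
grip_force: 0.0
clock: 18.75
eef_pos: [0.4507, 0.0724, 0.0407]
tool_rot: [-0.001, 0.44, 0.898, -0.0]
wrist_force: [0.7, -0.1, 0.6]
finger_gap: 1.002
grip_force: 0.0
clock: 19.17
eef_pos: [0.4502, 0.0734, 0.0416]
tool_rot: [0.001, 0.439, 0.898, 0.0]
wrist_force: [0.6, -0.4, 0.2]
finger_gap: 0.643
grip_force: 0.0
clock: 19.42
eef_pos: [0.45, 0.0734, 0.0411]
tool_rot: [0.0, 0.439, 0.898, -0.0]
wrist_force: [-0.3, -0.2, 3.1]
finger_gap: 0.485
grip_force: 15.0
t 19.42 pos [0.45   0.0734 0.0411] yaw 37.9 gap mm 42.7 gf 15.0 F [-0.3 -0.2  3.1] j6 -0.76
go cm [-0.    0.11 -0.11]
```

```bash
python3 -m crank '[{"gripper":-0.4,"tx":0,"ty":0,"tz":2,"roll":0},{"gripper":-0.4,"tx":0,"ty":0,"tz":4,"roll":0},{"gripper":-0.4,"tx":0,"ty":0,"tz":4,"roll":0},{"gripper":-0.4,"tx":0,"ty":-0.5,"tz":3,"roll":0},{"gripper":-0.4,"tx":0.3,"ty":-2,"tz":2,"roll":0}]'
python3 -m crank '[{"gripper":-0.4,"tx":0.3,"ty":-3.2,"tz":0,"roll":0},{"gripper":-0.4,"tx":0.3,"ty":-3.2,"tz":0,"roll":0},{"gripper":-0.4,"tx":0.3,"ty":-3.2,"tz":0,"roll":0},{"gripper":-0.4,"tx":0.3,"ty":-3.2,"tz":0,"roll":0},{"gripper":-0.4,"tx":0.3,"ty":-3.2,"tz":0,"roll":0}]'
python3 -m crank '[{"gripper":-0.4,"tx":0.4,"ty":-3.2,"tz":0,"roll":0},{"gripper":-0.4,"tx":0.4,"ty":-3.2,"tz":0,"roll":0},{"gripper":-0.4,"tx":0.4,"ty":-3.2,"tz":0,"roll":0},{"gripper":-0.4,"tx":0.4,"ty":-3.2,"tz":0,"roll":0},{"gripper":-0.4,"tx":0,"ty":-2.5,"tz":0,"roll":0}]'
python3 -m crank '[{"gripper":-0.4,"tx":0,"ty":-0.3,"tz":-3,"roll":0},{"gripper":-0.4,"tx":0,"ty":0,"tz":-4,"roll":0},{"gripper":-0.4,"tx":0,"ty":0,"tz":-2,"roll":0},{"gripper":-0.4,"tx":0,"ty":0,"tz":-1,"roll":0},{"gripper":-0.4,"tx":0,"ty":0,"tz":0,"roll":0}]'
python3 st.py .4837 -.267 .055
python3 - <<'E'
from h import *
crop("side","d9",240,90,440,240,4)
E
```

```text
clock: 19.83
eef_pos: [0.4529, 0.0496, 0.194]
tool_rot: [0.001, 0.438, 0.899, 0.001]
wrist_force: [0.6, 0.2, -1.7]
finger_gap: 0.487
grip_force: 15.0
clock: 20.25
eef_pos: [0.4677, -0.113, 0.1909]
tool_rot: [-0.0, 0.439, 0.898, 0.0]
wrist_force: [-0.1, 0.2, -1.2]
finger_gap: 0.487
grip_force: 15.0
clock: 20.67
eef_pos: [0.4841, -0.2669, 0.1905]
tool_rot: [-0.0, 0.44, 0.898, -0.0]
wrist_force: [0.2, -0.7, -1.6]
finger_gap: 0.486
grip_force: 15.0
clock: 21.08
eef_pos: [0.4833, -0.267, 0.0891]
tool_rot: [-0.002, 0.439, 0.898, 0.001]
wrist_force: [0.7, -0.1, -1.5]
finger_gap: 0.482
grip_force: 15.0
t 21.08 pos [ 0.4833 -0.267   0.0891] yaw 37.9 gap mm 42.4 gf 15.0 F [ 0.7 -0.1 -1.5] j6 -1.38
go cm [ 0.04  0.   -3.41]
```

View pics/d9.png

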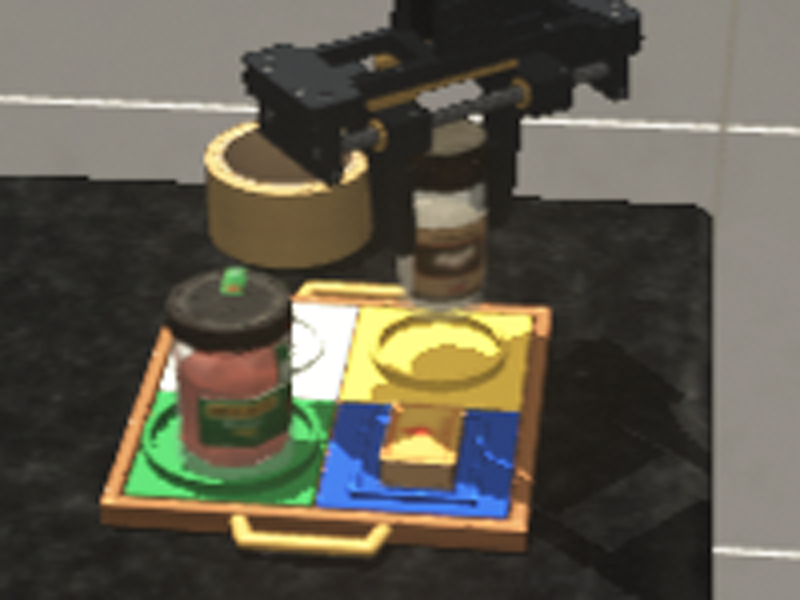

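The relish stands inside the green ring and the brown jar is above the yellow cup. I'll check its column.

```bash
python3 - <<'E'
from h import *
f=lambda p:np.round((w2px("side",p)-[240,90])*4+1.5,0)
print(f([.4833,-.267,.048]),f([.4833,-.267,.144]),"cup",f([.4837,-.267,.022]),"observed jar axis x 450 low y~288; cup ring 439,350")
E
python3 -m crank '[{"gripper":-0.4,"tx":0,"ty":0,"tz":-1,"roll":0},{"gripper":-0.4,"tx":0,"ty":0,"tz":-1,"roll":0},{"gripper":-0.4,"tx":0,"ty":0,"tz":0,"roll":0},{"gripper":-0.4,"tx":0,"ty":0,"tz":0,"roll":0}]'
python3 st.py .4837 -.267 .055
```

```text
[442. 302.] [444. 131.] cup [440. 345.] observed jar axis x 450 low y~288; cup ring 439,350
clock: 21.47
eef_pos: [0.484, -0.2675, 0.0709]
tool_rot: [-0.0, 0.439, 0.898, 0.0]
wrist_force: [0.2, -0.4, -0.5]
finger_gap: 0.488
grip_force: 15.0
t 21.47 pos [ 0.484  -0.2675  0.0709] yaw 37.9 gap mm 43.0 gf 15.0 F [ 0.2 -0.4 -0.5] j6 -1.38
go cm [-0.03  0.05 -1.59]
```

```bash
python3 -m crank '[{"gripper":-0.4,"tx":0.3,"ty":0.2,"tz":-0.4,"roll":0},{"gripper":-0.4,"tx":0,"ty":0,"tz":-0.6,"roll":0},{"gripper":-0.4,"tx":0,"ty":0,"tz":-0.4,"roll":0},{"gripper":-0.4,"tx":0,"ty":0,"tz":0,"roll":0},{"gripper":-0.4,"tx":0,"ty":0,"tz":0,"roll":0}]'
python3 st.py .487 -.265 .055
```

```text
clock: 21.88
eef_pos: [0.4869, -0.2655, 0.0567]
tool_rot: [-0.0, 0.439, 0.898, 0.0]
wrist_force: [-0.9, -0.1, -1.1]
finger_gap: 0.486
grip_force: 15.0
t 21.88 pos [ 0.4869 -0.2655  0.0567] yaw 37.9 gap mm 42.7 gf 15.0 F [-0.9 -0.1 -1.1] j6 -1.37
go cm [ 0.01  0.05 -0.17]
```

```bash
python3 -m crank '[{"gripper":-0.4,"tx":0,"ty":0,"tz":-0.1,"roll":0},{"gripper":-0.4,"tx":0,"ty":0,"tz":-0.1,"roll":0},{"gripper":-0.4,"tx":0,"ty":0,"tz":0,"roll":0}]'
python3 -m crank '[{"gripper":0.5,"tx":0,"ty":0,"tz":0,"roll":0},{"gripper":0.7,"tx":0,"ty":0,"tz":0,"roll":0},{"gripper":0.7,"tx":0,"ty":0,"tz":0,"roll":0},{"gripper":0.7,"tx":0,"ty":0,"tz":0,"roll":0},{"gripper":0.7,"tx":0,"ty":0,"tz":2,"roll":0}]'
python3 -m crank '[{"gripper":0.7,"tx":0,"ty":0,"tz":3,"roll":0},{"gripper":0.7,"tx":0,"ty":0,"tz":4,"roll":0},{"gripper":0.7,"tx":0,"ty":0,"tz":4,"roll":0},{"gripper":0.7,"tx":0,"ty":0,"tz":3,"roll":0},{"gripper":0.7,"tx":-3,"ty":2,"tz":0,"roll":0}]'
python3 -m crank '[{"gripper":0.7,"tx":-2,"ty":3.5,"tz":0,"roll":0},{"gripper":0.7,"tx":-1,"ty":3.5,"tz":0,"roll":0},{"gripper":0.7,"tx":-1,"ty":3.5,"tz":0,"roll":0},{"gripper":0.7,"tx":-1,"ty":3.5,"tz":0,"roll":0},{"gripper":0.7,"tx":-1,"ty":3.5,"tz":0,"roll":0}]'
python3 -m crank '[{"gripper":0.7,"tx":0,"ty":3.5,"tz":0,"roll":0},{"gripper":0.7,"tx":0,"ty":3.5,"tz":0,"roll":0},{"gripper":0.7,"tx":0,"ty":3.5,"tz":0,"roll":0},{"gripper":0.7,"tx":0,"ty":3.5,"tz":0,"roll":0},{"gripper":0.7,"tx":0,"ty":3,"tz":0,"roll":0}]'
python3 st.py
python3 - <<'E'
from h import *
a=snapshot("side")[:,:,::-1];b=snapshot("top")[:,:,::-1]
r=lambda i,k:cv2.resize(i,None,fx=k,fy=k,interpolation=cv2.INTER_CUBIC)
im=np.zeros((600,800,3),np.uint8)
A=r(a[130:240,250:390],2.8);B=r(b[150:300,390:540],2.6);C=r(a[240:400,200:340],1.5);D=r(b[130:290,150:350],1.9)
for I,(x,y) in((A,(0,0)),(B,(400,0)),(C,(0,310)),(D,(400,395))):
    h=min(I.shape[0],600-y);w=min(I.shape[1],800-x);im[y:y+h,x:x+w]=I[:h,:w]
cv2.imwrite("pics/fin.png",im)
E
```

```text
clock: 22.13
eef_pos: [0.4871, -0.2658, 0.0552]
tool_rot: [0.0, 0.439, 0.898, -0.0]
wrist_force: [0.5, -0.7, 0.2]
finger_gap: 0.483
grip_force: 15.0
clock: 22.55
eef_pos: [0.4857, -0.2646, 0.0724]
tool_rot: [-0.003, 0.439, 0.898, 0.001]
wrist_force: [-1.1, 0.6, -0.6]
finger_gap: 0.832
grip_force: 0.0
clock: 22.97
eef_pos: [0.4618, -0.25, 0.2216]
tool_rot: [0.008, 0.439, 0.898, -0.002]
wrist_force: [-0.7, -1.2, -1.0]
finger_gap: 0.852
grip_force: 0.0
clock: 23.38
eef_pos: [0.3961, -0.0692, 0.2151]
tool_rot: [0.0, 0.44, 0.898, 0.0]
wrist_force: [0.5, -0.7, 0.0]
finger_gap: 0.853
grip_force: 0.0
clock: 23.8
eef_pos: [0.3965, 0.1014, 0.2152]
tool_rot: [0.0, 0.439, 0.898, 0.0]
wrist_force: [0.9, -0.6, 0.4]
finger_gap: 0.851
grip_force: 0.0
t 23.8 pos [0.3965 0.1014 0.2152] yaw 37.9 gap mm 74.9 gf 0.0 F [ 0.9 -0.6  0.4] j6 -0.7
```

View pics/fin.png

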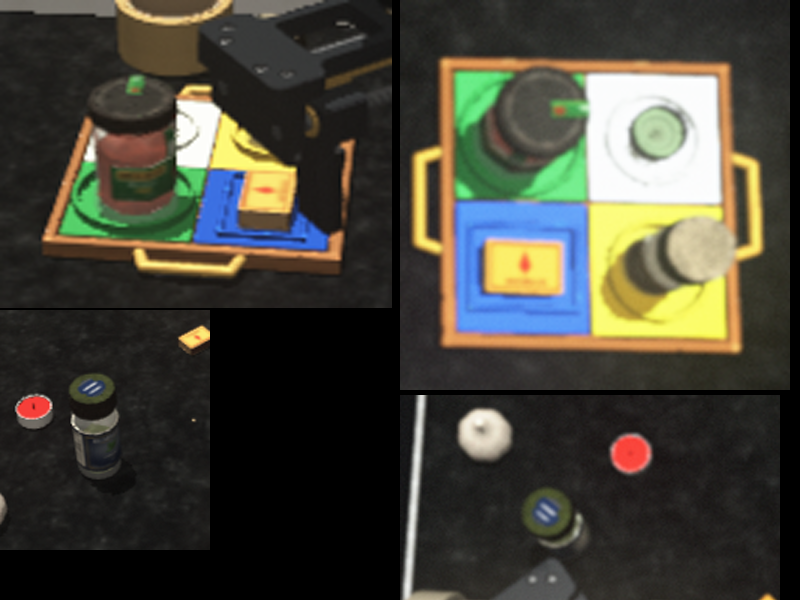

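Run:
```python
from h import *
f=lambda x,y,z:np.round(px2w("top",(x-400)/2.6-.3+390,y/2.6-.3+150,z)[:2],4)
print("relish",f(544,111,.100),"brown",f(701,250,.110),"candle",f(658,132,.029),"box",f(523,268,.029))
print("rings wide",f(522,131,.022)," dish",f(652,138,.018),"pocket",f(523,264,.018),"narrow",f(657,270,.022))
```

```text
relish [ 0.5748 -0.1724] brown [ 0.4855 -0.2649] candle [ 0.5788 -0.2692] box [ 0.482  -0.1737]
rings wide [ 0.5797 -0.1764]  dish [ 0.577  -0.2687] pocket [ 0.4861 -0.1763] narrow [ 0.483  -0.2675]
```

The final picture shows each item inside its rim (offsets at most about 6 mm, limits 13 mm or more), and the red candle and blue jar in place. Handing in.

```bash
python3 -c "
from cell import *
print(close_job())"
```

```text
the job is handed in; nothing more can be done
None
```

The job is handed in: all four items were released in their own inserts, the last pictures put each within about 6 mm of its insert's centre, and the red tea light and blue-labelled jar had not visibly moved. The judge's verdict was not shown.

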